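Tip the transformer block onto its back against the stop

TASK

The transformer block must be wired, so its beige terminal plate has to face up: push the standing block over onto its back on the green mat, away from the terminal side. Then push it along the mat until its top end lies flush and square against the aluminium stop of the board. Only push it, do not pick it up; leave the reel, the stubby screwdriver and the battery where they stand, and finish with the gripper clear.

Things in the scene. Friction and masses are not known exactly. Their poses are not given: they have to be found in the camera images.
- transformer: Black transformer block with a beige terminal plate, 69 mm deep (x), 97 wide (y), 98 high (z), 0.29 to 0.45 kg, loose, standing on the mat. Origin: centre of its underside. x points from the terminal side to the back, z from underside to top. At the start x points away from the robot, within 0.2 rad of the stop's x. On its back it is 69 mm high, underside to the robot, top to the stop.
- block_back_edge (a point): Middle of the block's lower back edge (35 mm behind the origin, on the underside): the block tips about it when its top is pushed to the back, passes its balance at about 30 degrees and falls onto its flat back. Lying, its top end is then 15 to 60 mm short of the stop.
- block_front (a point): Point on the bare black front above the terminals, 88 mm above the underside, 17 mm in front of the origin. Only the top 20 mm of the front is bare; below it the terminal plate stands out up to 17 mm further to the front.
- block_middle (a point): Middle of the transformer block (about its centre of mass), 49 mm above the underside, 5 mm behind the origin. Its height is 61 mm above the bench when the block stands on the mat, 42 mm when it lies on its back.
- block_top (a point): Centre of the transformer block's top face (98 mm from the underside, 9 mm behind the origin). Axes as the block's.
- wiring_board: Fixed plywood board 270 mm (x) by 210 mm (y) with a green rubber mat whose upper face is 12 mm above the bench. Origin: centre of its underside, on the bench. x points away from the robot to the stop, y to the left along the stop, z up.
- stop_face (a point): Middle of the near face of the aluminium stop, at the height of the mat (115 mm beyond the board's origin). The stop is a fixed upright strip 200 mm long (along y), 4 mm thick, rising 28 mm above the mat. Axes as the board's: the face looks to -x.
- solder_reel: Reel of solder with blue flanges, 52 mm across, 34 mm high, standing on the bench left of the board; origin: centre of its underside. To be left alone.
- stubby_driver: Short red screwdriver, 74 x 20 x 20 mm, lying on the bench right of the board; origin: under its middle. To be left alone.
- battery_9v: Small block battery, 18 x 27 x 48 mm, standing on the bench left of the board; origin: centre of its underside. To be left alone.
There are look-alikes about, which are no part of the job. There is more than one size of the transformer; the one meant has the size given above.

How it is judged:
By the outcome, as a careful person would: the job done as asked, in the order asked, and still so for the second after the job is handed in, with the robot touching nothing.
It also fails if it takes over 45 s, if anything falls off the work surface, if the arm or the gripper's body presses on something with over 40 N, if the wrist force passes 120 N, or if a joint passes its speed limit or range.

ROBOT

A 7-joint arm with a two-finger parallel gripper is mounted at the origin on a cart in front of the work surface, level with it; the furniture and walls round the work are solid. World frame = base frame: x ahead of the robot, y to its left, z up, the work surface at z = 0. Lengths are in m, angles in rad, forces in N, time in s.
With the tool pointing down it reaches from about 0.35 to 0.9 m from the base axis. Payload 8.1 kg.
Tool frame: the origin (TCP) lies between the finger pads; the fingertips stand 11 mm ahead of it and the grasp point (between the pads) lies 8 mm behind it (finger_overhang is the distance from the TCP to the fingertips, in m); z points along the fingers, y is the line along which they close (so a half turn about z gives the same grasp; the last joint's range is limited). The gripper opens to 85 mm and grips with 20 to 120 N. Pads are 22 mm wide; open, the fingers measure 114 mm over their backs; the gripper's body (76 mm by 85 mm) begins 54 mm behind the grasp point. The pads swing forward as they close: fully open they stand 13 mm farther back than shut.
Start: joints at [1.028, 0.434, 0.025, 1.573, -0.012, 1.134, -0.075], TCP at [0.266, -0.566, 0.242] pointing down, gripper open.
Joint ranges: [-2.62, 2.62], [-0.44, 2.09], [-1.27, 1.32], [0.08, 2.57], [-1.32, 4.46], [0.12, 2], [-2.74, 2.74]. Speed limits (rad/s): [2.22, 2.22, 3.01, 3.01, 3.14, 3.14, 3.14].

INTERFACE

Orientations are given as [roll, pitch, yaw] about the fixed x, y, z axes, in that order (R = Rz(yaw) Ry(pitch) Rx(roll)).
In Python, from cell import * gives the robot as it stands.
- The arm moves only by the tool arm_command, never from a script. Its argument "motion" is one flat list of numbers, 7 for each row, row after row: the turn, a rotation vector about the tool's x, y, z in degrees, then the shift along the tool's x, y, z in m, then the gripper's target within -1 to 1 (fully open at 1, half-way at 0, shut at -1). A call has 1 to 8 rows; each row is the pose to reach, as a shift and turn from the pose commanded when the call began, along the tool's axes at that moment; what a row does not reach only later rows make up. A row lasts 1/12 s, in which the tool goes at most 41.7 mm and 7.16 degrees, less where a joint would pass 70% of its speed; a pose out of reach is approached as far as the arm can. A call with a gripper value outside its range is refused whole. The fingers move at their own pace and stop on an object; the grip force is fixed at half the most. Time passes only in rows, so rows that repeat a pose let the fingers close. It gives the time, the measured TCP pose, the force, the opening and the grip force at its end, in the units of the state.
- state(): the state, without advancing time (a new reading comes with each control period).
- camera(name): name is "side" or "top" or "wrist"; returns the picture (384x512x3 uint8, red, green, blue); there is no depth.
- camera_model(name): a dict with "fx", "fy", "cx", "cy" (pixels), "pose" (4x4, takes a point from camera to world coordinates); the wrist camera has in their place "hand_eye" (4x4, takes a point from camera to tool coordinates, whose origin is the TCP and whose axes are the flange's). Camera axes: x right, y down, z forward; pixel columns grow to the right and rows downward; lengths in m; the calibration is good to about 2 mm. A picture is of the moment at which its call begins: read the wrist's pose just before it. camera_model takes no time and is no camera call.
- job_done(): hands the job in; it is judged then, once.
The state is a dict: "t": time; "joints": joint angles; "joint_vel": joint speeds; "effort": joint torques, N m; "tcp_pos": TCP position; "tool_rot": TCP orientation; "ft_force": force on the tool from outside, world axes, zero at the start; "ft_torque": the same for the moment, N m; "grip_width": finger opening in m; "gripper_force": force on a finger pad.
Only numpy, scipy, OpenCV 4.12 (cv2) and the standard library are available. Lean on these libraries where they do the work, as an engineer would, in place of code of your own. Each camera call takes 0.05 s, during which the arm holds its last target. There are 200 camera calls.

## Working session

There is one attempt and no reset: what is moved stays moved. The work goes in short steps, Python scripts to look and compute and a tool call to move; the robot and the scene stay as the last step left them, time stands still between calls to the robot, and variables do not carry over. Pictures are saved under pics/ and viewed, at most 10 in all, crops included, and the job is handed in when it is done.

Besides the shell and the picture viewer there is one more tool, called after ">>>" by a JSON object that holds its "method" and its "body", one argument or row to a line. arm_command: Moves the arm, as the interface text tells. Its arguments: {"type":"object","properties":{"motion":{"type":"array"}},"required":["motion"]}

```bash
mkdir -p pics
python3 - <<'E'
from cell import *
import cv2
s=state();print(s)
for n in("top","side"):
    cv2.imwrite(f"pics/{n}0.png",cv2.resize(camera(n),(800,600),interpolation=cv2.INTER_CUBIC)[:,:,::-1]);print(n,camera_model(n))
E
```

```text
{'t': 0.0, 'joints': array([ 1.02839844,  0.43519692,  0.02496998,  1.5741009 , -0.01160461,
        1.13401281, -0.07510938]), 'joint_vel': array([-0.00051251, -0.00041847,  0.00031925,  0.00109959, -0.00073931,
       -0.00101664, -0.00133954]), 'effort': array([ 1.44863985e-03, -6.70486164e+01,  1.02556206e+00, -3.16202974e+01,
        1.54727680e-02,  1.26900626e-02, -4.44998449e-06]), 'tcp_pos': array([ 0.26583955, -0.56509805,  0.24154065]), 'tool_rot': array([-3.14002568e+00,  1.36777658e-04,  4.39719527e-01]), 'ft_force': array([-0.71888851,  0.4809795 , -0.82167263]), 'ft_torque': array([ 0.04572002, -0.04602662, -0.01165347]), 'gripper_force': 0.0, 'grip_width': 0.08533254117240632}
top {'fx': 397.98043829735974, 'fy': 397.98043829735974, 'cx': 252.1602536735295, 'cy': 198.44105380733038, 'pose': array([[-0.03007172, -0.9903381 ,  0.1353741 ,  0.45374254],
       [-0.99931696,  0.03269797,  0.01721797,  0.18630232],
       [-0.02147807, -0.13476386, -0.99064494,  1.06304394],
       [ 0.        ,  0.        ,  0.        ,  1.        ]])}
side {'fx': 369.07836248966953, 'fy': 369.07836248966953, 'cx': 254.43548701097274, 'cy': 188.85635185421438, 'pose': array([[-0.99891612, -0.01547118,  0.04390014,  0.54869016],
       [-0.0456048 ,  0.51406148, -0.85654013,  0.94483522],
       [-0.00931568, -0.85761381, -0.51420986,  0.53761895],
       [ 0.        ,  0.        ,  0.        ,  1.        ]])}
```

View pics/top0.png

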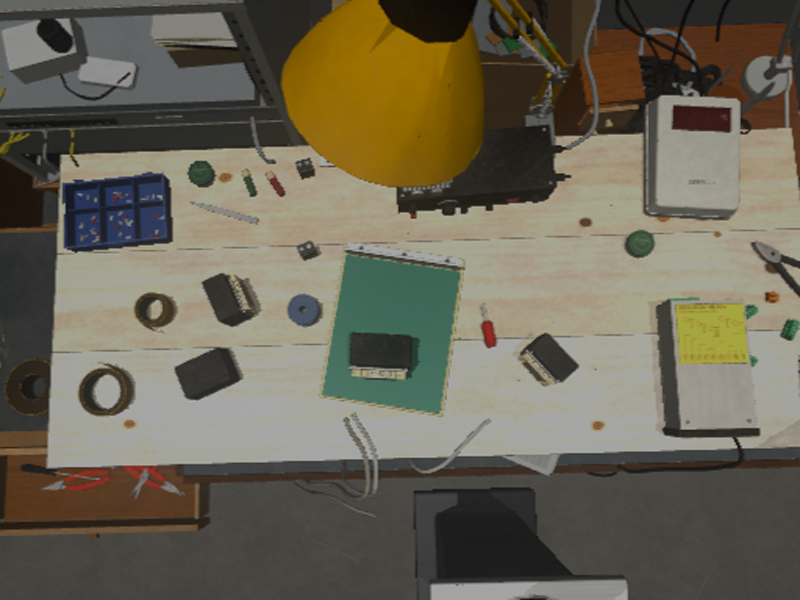

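View pics/side0.png

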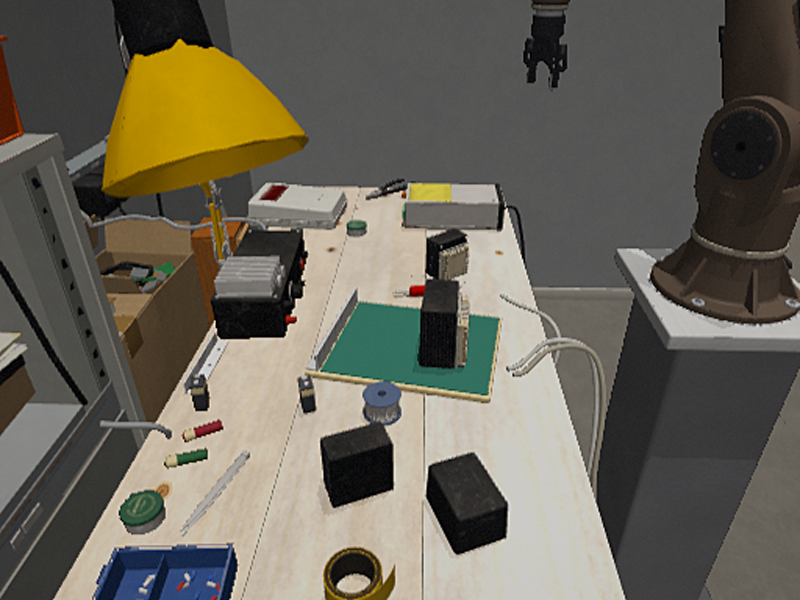

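The top view shows the target block standing on the green mat at about (380,352), with the terminals towards the robot. The stop runs from (346,246) to (464,262), and the reel, driver and battery are clear of the board. I'll enlarge that area next.

Run:
```python
from cell import *
import cv2
im=camera("top")[148:268,195:325]
cv2.imwrite("pics/c1.png",cv2.resize(im,(650,600),interpolation=cv2.INTER_CUBIC)[:,:,::-1])
```

```text
(no output)
```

View pics/c1.png

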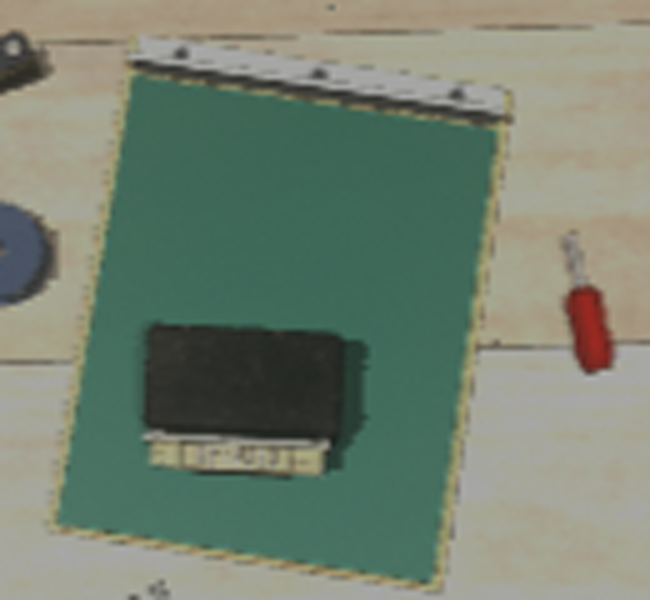

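The crop shows the mat's near corners at (52,527) and (438,588). The foot of the stop runs from (131,77) to (500,127), and the block's top face has corners at (147,325), (343,335), (341,438) and (145,432).

```bash
cat > h.py <<'E'
from cell import *
import numpy as np
def ray(n,u,v,z):
    m=camera_model(n);P=m["pose"]
    d=P[:3,:3]@np.array([(u-m["cx"])/m["fx"],(v-m["cy"])/m["fy"],1]);o=P[:3,3]
    return o+d*(z-o[2])/d[2]
def crop(u,v,z,x0=195,y0=148,k=5): return ray("top",(u+.5)/k-.5+x0,(v+.5)/k-.5+y0,z)
E
python3 - <<'E'
from h import *
np.set_printoptions(precision=4,suppress=True)
B=[crop(*p,.012) for p in((52,527),(438,588),(131,77),(500,127))]
T=[crop(*p,.11) for p in((147,325),(343,335),(341,438),(145,432))]
print(np.array(B));print(np.array(T))
n=np.linalg.norm
print("board w",n(B[0]-B[1]),n(B[2]-B[3]),"len",n(B[0]-B[2]),n(B[1]-B[3]))
print("block",n(T[0]-T[1]),n(T[1]-T[2]),n(T[2]-T[3]),n(T[3]-T[0]))
a=lambda d:np.arctan2(d[1],d[0])
print("yaw of y-axes",[a(d)-np.pi/2 for d in(B[0]-B[1],B[2]-B[3],T[0]-T[1],T[3]-T[2])],"x",[a(d) for d in(B[2]-B[0],B[3]-B[1])])
print(np.mean(T,0),(B[2]+B[3])/2)
from scipy.spatial.transform import Rotation as R
s=state();print(camera_model("wrist"))
E
```

```text
[[0.4571 0.3326 0.012 ]
 [0.4195 0.1317 0.012 ]
 [0.6968 0.2864 0.012 ]
 [0.6625 0.0887 0.012 ]]
[[0.5518 0.2717 0.11  ]
 [0.5439 0.1775 0.11  ]
 [0.4947 0.1802 0.11  ]
 [0.5004 0.2737 0.11  ]]
board w 0.20438539105792464 0.20070364265636423 len 0.24416870130350948 0.2467034045974289
block 0.0945276270566915 0.049341666216520946 0.09376895435596491 0.05141177642246229
yaw of y-axes [np.float64(-0.18456661767451), np.float64(-0.1719693288554096), np.float64(-0.08330747471776423), np.float64(-0.061523815343859756)] x [np.float64(-0.19036512874500014), np.float64(-0.17531705442539305)]
[0.5227 0.2258 0.11  ] [0.6796 0.1875 0.012 ]
{'fx': 315.7055682018106, 'fy': 315.7055682018106, 'cx': 253.38836137078857, 'cy': 191.62039727847258, 'hand_eye': array([[-0.0006, -0.9665, -0.2565,  0.0672],
       [ 1.    , -0.0004, -0.0008, -0.001 ],
       [ 0.0007, -0.2565,  0.9665, -0.1319],
       [ 0.    ,  0.    ,  0.    ,  1.    ]])}
```

```bash
cat >> h.py <<'E'
from scipy.spatial.transform import Rotation as R
np.set_printoptions(precision=4,suppress=True)
def to(p,yaw):
    s=state();Rc=R.from_euler("xyz",s["tool_rot"]);Rt=R.from_euler("xyz",[np.pi,0,yaw])
    print("t %.2f"%s["t"],s["tcp_pos"],s["tool_rot"],"turn",(Rc.inv()*Rt).as_rotvec(degrees=True).round(1),"shift",Rc.inv().apply(np.array(p)-s["tcp_pos"]).round(4))
E
python3 - <<'E'
from h import *
to([.45,-.25,.23],-.07); to([.455,.230,.2],-.07)
import cell;print([x for x in dir(cell) if x[0]!='_'])
E
```

```text
t 0.15 [ 0.2659 -0.5652  0.2417] [-3.1405  0.0001  0.4397] turn [-0.1  0.  29.2] shift [ 0.3008 -0.2069  0.0119]
t 0.15 [ 0.2659 -0.5652  0.2417] [-3.1405  0.0001  0.4397] turn [-0.1  0.  29.2] shift [ 0.5096 -0.6391  0.0424]
['PlanningError', 'camera', 'camera_model', 'finger_overhang', 'job_done', 'state']
```

>>> {"method": "arm_command", "body": {
  "motion": [0,0,29.2,0.3,-0.207,0.012,-1,0,0,29.2,0.3,-0.207,0.012,-1,0,0,29.2,0.3,-0.207,0.012,-1,0,0,29.2,0.3,-0.207,0.012,-1,0,0,29.2,0.3,-0.207,0.012,-1,0,0,29.2,0.3,-0.207,0.012,-1,0,0,29.2,0.3,-0.207,0.012,-1,0,0,29.2,0.3,-0.207,0.012,-1]
}}

```text
t: 0.82
tcp_pos: [0.4321, -0.2793, 0.2314]
tool_rot: [3.142, 0.0, -0.07]
ft_force: [0.9, -0.0, -0.4]
grip_width: 0.0003
gripper_force: 0.0
```

Run:
```python
from h import *
to([.455,.230,.2],-.07); print(finger_overhang)
```

```text
t 0.82 [ 0.4321 -0.2793  0.2314] [ 3.1415  0.     -0.07  ] turn [0. 0. 0.] shift [-0.0128 -0.5096  0.0314]
0.011
```

>>> {"method": "arm_command", "body": {
  "motion": [0,0,0,-0.013,-0.51,0.03,-1,0,0,0,-0.013,-0.51,0.03,-1,0,0,0,-0.013,-0.51,0.03,-1,0,0,0,-0.013,-0.51,0.03,-1,0,0,0,-0.013,-0.51,0.03,-1,0,0,0,-0.013,-0.51,0.03,-1,0,0,0,-0.013,-0.51,0.03,-1,0,0,0,-0.013,-0.51,0.03,-1]
}}

```text
t: 1.48
tcp_pos: [0.4459, 0.0531, 0.2119]
tool_rot: [3.142, -0.0, -0.07]
ft_force: [1.4, -0.5, 0.1]
grip_width: 0.0
gripper_force: 0.0
```

Run:
```python
from h import *
to([.450,.231,.15],-.07)
```

```text
t 1.48 [0.4459 0.0531 0.2119] [ 3.1415 -0.0003 -0.0701] turn [ 0. -0. -0.] shift [-0.0084 -0.1777  0.0619]
```

>>> {"method": "arm_command", "body": {
  "motion": [0,0,0,-0.008,-0.178,0.062,-1,0,0,0,-0.008,-0.178,0.062,-1,0,0,0,-0.008,-0.178,0.062,-1,0,0,0,-0.008,-0.178,0.062,-1,0,0,0,-0.008,-0.178,0.062,-1,0,0,0,-0.008,-0.178,0.062,-1,0,0,0,-0.008,-0.178,0.062,-1]
}}

```text
t: 2.07
tcp_pos: [0.4501, 0.2303, 0.1492]
tool_rot: [3.141, 0.001, -0.067]
ft_force: [-0.1, -0.7, -0.1]
grip_width: 0.0
gripper_force: 0.0
```

Run:
```python
from h import *
import cv2
to([.450,.231,.110],-.07)
im=camera("side")[130:270,190:360]
cv2.imwrite("pics/s2.png",cv2.resize(im,None,fx=4.2,fy=4.2,interpolation=cv2.INTER_CUBIC)[:,:,::-1])
```

```text
t 2.07 [0.4501 0.2303 0.1492] [ 3.141   0.0015 -0.067 ] turn [0.  0.1 0.2] shift [-0.0001 -0.0007  0.0392]
```

View pics/s2.png

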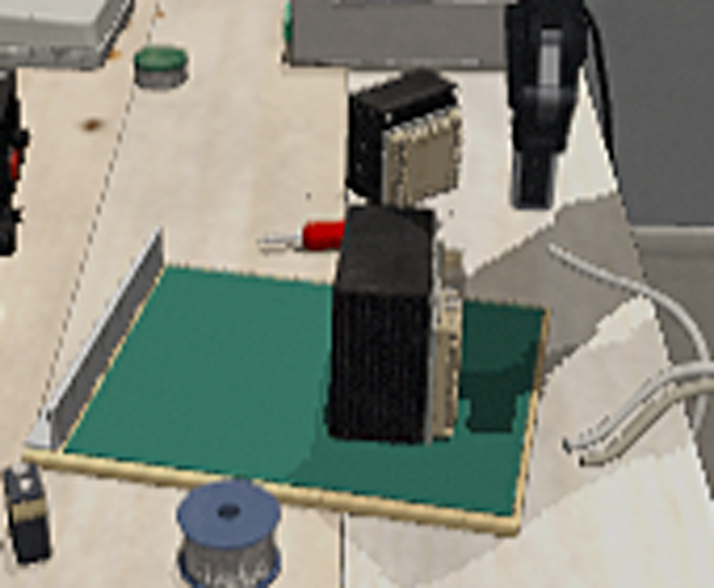

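The fingertip is at about (532,207) in this crop. The block's top front-left corner is at (430,272), its front edge is just right of that, and the plate stands out below. I'll check the tip height against these.

Run:
```python
from h import *
m=camera_model("side");P=m["pose"]
def at(u,v,y):
    u,v=190+(u+.5)/4.2-.5,130+(v+.5)/4.2-.5
    d=P[:3,:3]@np.array([(u-m["cx"])/m["fx"],(v-m["cy"])/m["fy"],1]);o=P[:3,3];return o+d*(y-o[1])/d[1]
print("tip",at(532,207,.231+.01)); print("top front L",ray("side",190+430/4.2,130+272/4.2,.11))
```

```text
tip [0.45   0.241  0.1427]
top front L [0.5009 0.2552 0.11  ]
```

>>> {"method": "arm_command", "body": {
  "motion": [0,0,0,0,-0.0007,0.03,-1,0,0,0,0,-0.0007,0.038,-1,0,0,0,0.012,-0.0007,0.038,-1,0,0,0,0.024,-0.0007,0.038,-1,0,0,0,0.03,-0.0007,0.038,-1,0,0,0,0.034,-0.0007,0.038,-1,0,0,0,0.034,-0.0007,0.038,-1]
}}

```text
t: 2.7
tcp_pos: [0.4866, 0.2273, 0.1127]
tool_rot: [-3.141, -0.002, -0.072]
ft_force: [0.3, -0.3, 0.0]
grip_width: 0.0001
gripper_force: 0.0
```

>>> {"method": "arm_command", "body": {
  "motion": [0,0,0,0.008,0,-0.003,-1,0,0,0,0.016,0,-0.006,-1,0,0,0,0.024,0,-0.009,-1,0,0,0,0.032,0,-0.011,-1,0,0,0,0.04,0,-0.013,-1,0,0,0,0.048,0,-0.014,-1]
}}

```text
t: 3.2
tcp_pos: [0.5338, 0.2243, 0.1263]
tool_rot: [-3.141, -0.001, -0.07]
ft_force: [0.2, -0.5, 0.6]
grip_width: 0.0003
gripper_force: 0.1
```

Run:
```python
from h import *
import cv2
im=camera("side")[130:270,190:360]
cv2.imwrite("pics/s3.png",cv2.resize(im,None,fx=4.2,fy=4.2,interpolation=cv2.INTER_CUBIC)[:,:,::-1])
```

```text
(no output)
```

View pics/s3.png

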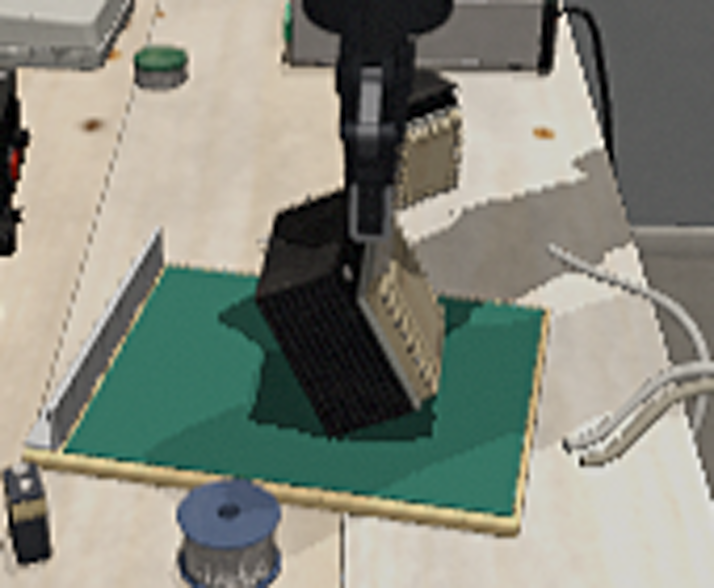

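The block is tilted about 25–28° with its back edge still in place near (335,438) and the fingertip on the bare front. I'll push it past balance, then lift clear.

>>> {"method": "arm_command", "body": {
  "motion": [0,0,0,0.008,0,-0.002,-1,0,0,0,0.016,0,-0.005,-1,0,0,0,0.022,0,-0.01,-1,0,0,0,0.022,0,-0.03,-1,0,0,0,0.01,0,-0.05,-1,0,0,0,-0.02,0,-0.06,-1,0,0,0,-0.05,0,-0.06,-1,0,0,0,-0.08,0,-0.06,-1]
}}

```text
t: 3.92
tcp_pos: [0.4527, 0.2303, 0.187]
tool_rot: [-3.14, -0.002, -0.071]
ft_force: [-0.8, -0.8, -0.0]
grip_width: -0.0001
gripper_force: 0.0
```

>>> {"method": "arm_command", "body": {
  "motion": [0,0,6,-0.04,0,0,0,0,0,6,-0.06,0,0,0,0,0,6,-0.06,0,0,0]
}}

```text
t: 4.17
tcp_pos: [0.3888, 0.2346, 0.1864]
tool_rot: [3.141, 0.001, -0.171]
ft_force: [0.5, -0.3, 0.7]
grip_width: 0.0356
gripper_force: 0.0
```

Run:
```python
from h import *
import cv2
print(state()["tcp_pos"])
im=camera("top")[148:268,195:325]; jm=camera("side")[130:270,190:360]
cv2.imwrite("pics/c4.png",cv2.resize(im,(650,600),interpolation=cv2.INTER_CUBIC)[:,:,::-1])
cv2.imwrite("pics/s4.png",cv2.resize(jm,None,fx=4.2,fy=4.2,interpolation=cv2.INTER_CUBIC)[:,:,::-1])
```

```text
[0.3888 0.2346 0.1864]
```

View pics/c4.png

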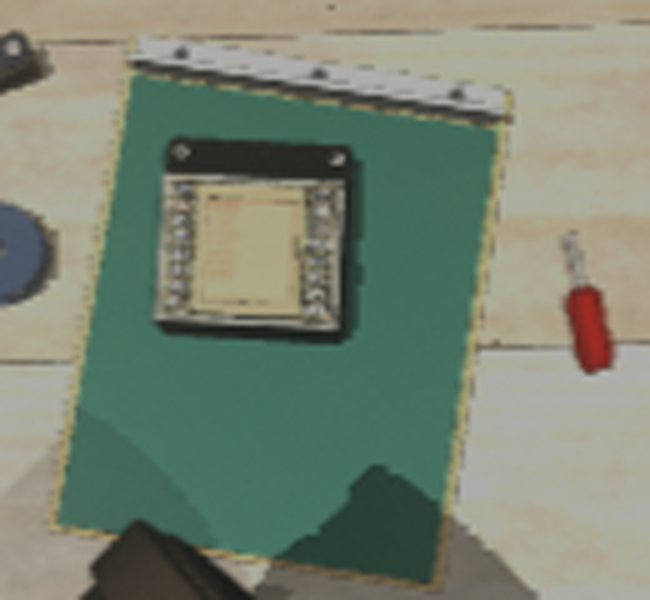

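The block now lies on its back, terminals up. Its top end runs (167,140)–(355,150), its underside edge (155,332)–(345,342), and the stop foot (131,77)–(500,127).

Run:
```python
from h import *
Z=.064
T=[crop(*p,Z) for p in((167,140),(355,150),(345,342),(155,332))]
S=[crop(*p,.012) for p in((131,77),(500,127))]
print(np.array(T)); n=np.linalg.norm; print([n(T[i]-T[(i+1)%4]) for i in range(4)])
yw=-.18; ex=np.array([np.cos(yw),np.sin(yw),0]);ey=np.array([-np.sin(yw),np.cos(yw),0])
m=(S[0]+S[1])/2
for t in T: print("board x,y from stop",(t-m)@ex,(t-m)@ey)
print("yaw",[np.arctan2(d[1],d[0])-np.pi/2 for d in(T[0]-T[1],T[3]-T[2])])
c=np.mean(T,0);u=(T[2]+T[3])/2;print("centre",c,"under mid",u)
to(u-ex*.05+[0,0,.04-u[2]],-.18)
```

```text
[[0.6512 0.2637 0.064 ]
 [0.6427 0.1678 0.064 ]
 [0.5447 0.1762 0.064 ]
 [0.5529 0.2719 0.064 ]]
[np.float64(0.09624545616545718), np.float64(0.09838542616093682), np.float64(0.09600717865287929), np.float64(0.09871068195998882)]
board x,y from stop -0.04158251060000666 0.0698042829736627
board x,y from stop -0.03275963286236628 -0.026035920808067586
board x,y from stop -0.1307088840860383 -0.03528990727829411
board x,y from stop -0.1398328995618659 0.060282738884102904
yaw [np.float64(-0.08820052992153515), np.float64(-0.08482164148558513)]
centre [0.5979 0.2199 0.064 ] under mid [0.5488 0.2241 0.064 ]
t 4.27 [0.3931 0.2345 0.1867] [-3.1409 -0.0013 -0.173 ] turn [-0.  -0.1  0.4] shift [ 0.105  -0.0168  0.1468]
```

>>> {"method": "arm_command", "body": {
  "motion": [0,0,0.4,0.04,-0.017,0.04,0,0,0,0.4,0.08,-0.017,0.08,0,0,0,0.4,0.105,-0.017,0.11,0,0,0,0.4,0.105,-0.017,0.14,0,0,0,0.4,0.105,-0.017,0.148,0,0,0,0.4,0.105,-0.017,0.148,0,0,0,0.4,0.105,-0.017,0.148,0]
}}

```text
t: 4.85
tcp_pos: [0.4997, 0.232, 0.037]
tool_rot: [3.14, 0.002, -0.183]
ft_force: [-0.4, 0.6, 1.1]
grip_width: 0.0427
gripper_force: 0.0
```

>>> {"method": "arm_command", "body": {
  "motion": [0,0,0,0.015,0,0,0,0,0,0,0.028,0,0,0,0,0,0,0.034,0,0,0,0,0,0,0.039,0,0,0,0,0,0,0.044,0,0,0,0,0,0,0.049,0,0,0,0,0,0,0.054,0,0,0,0,0,0,0.058,0,0,0]
}}

```text
t: 5.52
tcp_pos: [0.5565, 0.2224, 0.0381]
tool_rot: [-3.141, 0.0, -0.181]
ft_force: [-2.2, 1.1, 1.5]
grip_width: 0.0424
gripper_force: 1.1
```

Run:
```python
from h import *
import cv2
s=state();print(s["tcp_pos"],s["ft_force"],s["ft_torque"])
im=camera("top")[148:268,195:325]
cv2.imwrite("pics/c5.png",cv2.resize(im,(650,600),interpolation=cv2.INTER_CUBIC)[:,:,::-1])
```

```text
[0.5565 0.2224 0.0381] [-2.247   1.1167  1.4917] [0.1994 0.4147 0.0925]
```

View pics/c5.png

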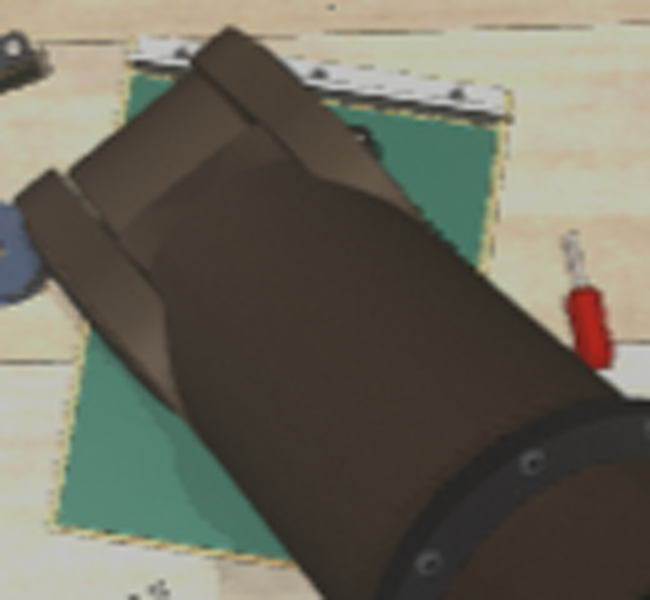

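The arm hides the block here. The 2.5 N contact force agrees with sliding, so I'll go on towards the stop by force.

>>> {"method": "arm_command", "body": {
  "motion": [0,0,0,0.003,0,0,0,0,0,0,0.006,0,0,0,0,0,0,0.009,0,0,0,0,0,0,0.012,0,0,0,0,0,0,0.014,0,0,0,0,0,0,0.014,0,0,0]
}}

```text
t: 6.07
tcp_pos: [0.5709, 0.2192, 0.0378]
tool_rot: [3.142, -0.001, -0.182]
ft_force: [0.3, -0.6, -0.1]
grip_width: 0.0426
gripper_force: 0.0
```

>>> {"method": "arm_command", "body": {
  "motion": [0,0,0,0.0015,0,0,0,0,0,0,0.003,0,0,0,0,0,0,0.003,0,0,0]
}}

```text
t: 6.32
tcp_pos: [0.5734, 0.2189, 0.0378]
tool_rot: [3.142, -0.0, -0.182]
ft_force: [0.0, -1.0, -0.3]
grip_width: 0.0425
gripper_force: 0.2
```

>>> {"method": "arm_command", "body": {
  "motion": [0,0,0,0.0015,0,0,0,0,0,0,0.003,0,0,0]
}}

```text
t: 6.48
tcp_pos: [0.576, 0.2185, 0.0378]
tool_rot: [3.141, 0.0, -0.181]
ft_force: [-0.7, 0.6, -0.7]
grip_width: 0.0425
gripper_force: 0.7
```

>>> {"method": "arm_command", "body": {
  "motion": [0,0,0,0.001,0,0,0,0,0,0,0.002,0,0,0]
}}

```text
t: 6.65
tcp_pos: [0.5777, 0.2182, 0.0379]
tool_rot: [3.141, 0.001, -0.182]
ft_force: [-5.9, 0.3, 4.3]
grip_width: 0.0427
gripper_force: 2.9
```

>>> {"method": "arm_command", "body": {
  "motion": [0,0,0,0.001,0,0,0,0,0,0,0.002,0,0,0]
}}

```text
t: 6.82
tcp_pos: [0.5778, 0.2182, 0.0378]
tool_rot: [3.14, 0.004, -0.181]
ft_force: [-12.7, 0.2, 9.0]
grip_width: 0.0425
gripper_force: 6.6
```

The TCP has stopped and the force is rising, so the block is on the stop. I'll back off and look.

>>> {"method": "arm_command", "body": {
  "motion": [0,0,0,0.001,0,0,0,0,0,0,0.001,0,0,0,0,0,0,-0.01,0,0,0,0,0,0,-0.04,0,0,0,0,0,0,-0.07,0,-0.02,0,0,0,0,-0.1,0,-0.06,0,0,0,0,-0.14,0,-0.1,0,0,0,0,-0.17,0,-0.14,0]
}}

```text
t: 7.48
tcp_pos: [0.4307, 0.2449, 0.1544]
tool_rot: [3.141, -0.0, -0.182]
ft_force: [0.3, -0.1, 0.9]
grip_width: 0.0426
gripper_force: 0.0
```

>>> {"method": "arm_command", "body": {
  "motion": [0,0,0,-0.03,0.1,-0.02,0,0,0,0,-0.03,0.1,-0.02,0,0,0,0,-0.03,0.1,-0.02,0,0,0,0,-0.03,0.1,-0.02,0]
}}

```text
t: 7.82
tcp_pos: [0.3828, 0.1475, 0.1744]
tool_rot: [3.139, -0.001, -0.185]
ft_force: [-0.5, -0.3, -0.1]
grip_width: 0.0426
gripper_force: 0.0
```

Run:
```python
from h import *
import cv2
s=state();print(s["tcp_pos"],s["ft_force"])
im=camera("top")[150:230,205:311]
cv2.imwrite("pics/c6.png",cv2.resize(im,(742,560),interpolation=cv2.INTER_CUBIC)[:,:,::-1])
```

```text
[0.3828 0.1475 0.1744] [-0.4845 -0.2784 -0.0661]
```

View pics/c6.png

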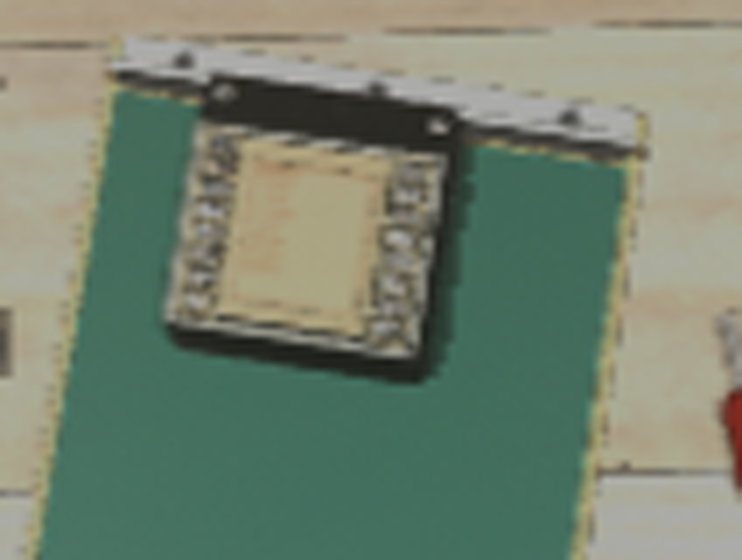

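The block lies against the stop with its terminals up. Its top edge runs (210,75)–(465,108) and its underside edge (167,342)–(425,382), against a stop foot of (115,90)–(632,160). I'll put numbers on that.

Run:
```python
from h import *
k=lambda u,v,z:crop(u,v,z,205,150,7)
T=[k(*p,.064) for p in((210,75),(465,108),(425,382),(167,342))]
S=[k(*p,.012) for p in((115,90),(632,160))];U=[k(*p,.040) for p in((115,73),(640,148))]
a=lambda d:np.arctan2(d[1],d[0])-np.pi/2
print("yaw block",a(T[0]-T[1]),a(T[3]-T[2]),a(T[0]-T[3])+np.pi/2,a(T[1]-T[2])+np.pi/2,"stop",a(S[0]-S[1]),a(U[0]-U[1]))
d=S[0]-S[1];ey=d/np.linalg.norm(d);ex=np.array([ey[1],-ey[0],0])
print([((t-S[1])@ex,(t-S[1])@ey) for t in T])
```

```text
yaw block -0.16634678990264473 -0.18771970267429827 -0.18077106176960256 -0.1783536734637996 stop -0.17192581757418446 -0.17960492339327705
[(np.float64(-0.0007497683237059835), np.float64(0.16020257215868597)), (np.float64(-0.00022344304967413658), np.float64(0.06586358617654893)), (np.float64(-0.10225839897894493), np.float64(0.06651946120199231)), (np.float64(-0.10076468196073346), np.float64(0.1610872515650603))]
```

The block is flush to within 1 mm and its yaw matches the stop's within measurement error. The gripper is clear.

```bash
python3 -c "
from cell import *
print(job_done())"
```

```text
the job is handed in; nothing more can be done
None
```

The job is handed in: the transformer block was tipped onto its back with the terminal plate up and pushed against the stop, measuring flush within 1 mm and square within about 0.01 rad. The gripper is clear, and the arm never went near the reel, screwdriver or battery.

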